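# Record a clip pointing out the swollen capacitor

### The job

Record a short fault clip of the opened power supply: press the document camera's red record key and let it come back up, then point at the swollen capacitor with the brown-crusted top, holding the fingertips about a finger's breadth above it for some three seconds, and then press the record key again to stop and take the hand off it. The capacitors may still be charged, so touch nothing on the power supply; leave the camera's other two keys alone, and the loose things on the bench where they are.

Things in the scene. Friction and masses are not known exactly. Their poses are not given: they have to be found in the camera images.
- psu: Opened bench power supply, fixed: aluminium tray 170 x 250 mm (x, y) on feet, with a green circuit board whose top is 21 mm above the bench. Four large capacitors stand on it in one row along its y, 35 mm to the -x side of its centre. Everything else on it (gold-coloured round transformer, black finned heat sink, terminal block) is lower, at most 60 mm above the bench. Origin: centre of its underside, at bench height; z up.
- cap_swollen: The failed capacitor, fixed to the power supply's board: upright dark can 35 mm in diameter with a domed aluminium top covered by a brown crust. Its place in the row of four differs from run to run; neighbours stand 50 mm apart, centre to centre. Origin: centre of its foot on the board, z up.
- cap_swollen_top (a point): Apex of the swollen capacitor's domed top, on its axis, 55 mm above its foot, about 76 mm above the bench. Pointing at this capacitor means that the middle between the fingertips is over this spot.
- cap_a_top (a point): Centre of the flat, clean aluminium top of one of the three sound capacitors in the row (same dark can, 35 mm in diameter, 50 mm high, top about 71 mm above the bench).
- cap_b_top (a point): Centre of the flat, clean aluminium top of one of the three sound capacitors in the row (same dark can, 35 mm in diameter, 50 mm high, top about 71 mm above the bench).
- cap_c_top (a point): Centre of the flat, clean aluminium top of one of the three sound capacitors in the row (same dark can, 35 mm in diameter, 50 mm high, top about 71 mm above the bench).
- doccam: Document camera, fixed: dark base 200 x 160 mm (x, y), its top 28 mm above the bench, with three round keys in a row along y, 62 mm to the -x side of its centre and 44 mm apart. At its +x end a thin two-link arm rises from 70 mm to the +x and 56 mm to the -y side of the base's centre to a camera head (65 mm across) 105 mm to the +x and 45 mm to the -y side, 345 mm up, its top at most 380 mm up. Origin: centre of its underside, at bench height; z up.
- key_rec_top (a point): Centre of the top of the red record key, the +y one of the three: a round key 21 mm in diameter, its top 9 mm above the base and 37 mm above the bench. It is pressed straight down.
- key_rec (a joint): How far the red record key is pressed, m: 0 up, 0.005 fully down. It counts as pressed past 0.003. A spring of about 1.5 N at the top and 4 N at the bottom brings it back up when it is let go.
- key_light (a joint): How far the white middle key (lamp) is pressed, m: 0 up, 0.005 fully down; same size and spring as the record key.
- key_freeze (a joint): How far the white -y key (freeze) is pressed, m: 0 up, 0.005 fully down; same size and spring as the record key.
- spare_cap: New replacement capacitor, loose, standing upright on the bench at the +y side of the power supply: dark can 35 mm in diameter, 50 mm high, flat clean top. Origin: centre of its foot.
- screwdriver: Screwdriver with an orange handle, loose, 190 mm long, lying on the bench at the -x side of the power supply. Origin: under its middle; its x runs from handle to tip.
- multimeter: Grey hand multimeter, loose, 85 x 170 x 42 mm (x, y, z), lying on the bench at the +x side of the power supply. Origin: centre of its underside.
- tub: White lidded plastic parts tub, loose, 123 x 173 x 74 mm, on the bench well to the +y side. Origin: centre of its underside.
Things that resemble listed ones, but are neither listed nor needed, are in the scene too. Of the things that look like the tub, take the one that is farthest from the robot's base at the start. There is more than one size of the multimeter; the job needs the larger.

How it is judged:
On the way, in this order (a step that is already met when the one before it is completed fails the run):
1. the red record key is pressed down to start the recording (value of joint key_rec above 0.003 m), for 0.05 s.
2. the record key has come back up (value of joint key_rec below 0.001 m), for 0.1 s.
3. the fingertips point at the swollen capacitor from just above it for 2.5 s without a break (horizontal distance between the grasp point and cap_swollen_top below 0.018 m and z of the grasp point in the frame of cap_swollen_top between 0.005 and 0.065 m), for 2.5 s.
4. the red record key is pressed down again to stop the recording (value of joint key_rec above 0.003 m), for 0.05 s.
At the end, for the whole second after the job is handed in: All three keys up (within 1 mm), hand off the capacitor, loose things at rest within 12 mm of their places. Pointing counts with the point between the finger pads (19 mm behind the tips) within 18 mm of the swollen capacitor's axis and under 65 mm above its top (value of joint each of key_rec, key_light, key_freeze below 0.001 m and not (distance of any of spare_cap, screwdriver, multimeter, tub from where it was at the start of the episode above 0.012 m) and not (contact force between any of psu, cap_swollen, cap_a, cap_b, cap_c and the fingers above 0.3 N or contact force between any of psu, cap_swollen, cap_a, cap_b, cap_c and the arm above 0.3 N) and not (horizontal distance between the grasp point and cap_swollen_top below 0.018 m and z of the grasp point in the frame of cap_swollen_top between 0.005 and 0.065 m) and linear speed of each of spare_cap, screwdriver, multimeter, tub below 0.02 m/s); the robot touches nothing.
It fails at once if the robot touches the power supply or any of the capacitors on it (contact force between any of psu, cap_swollen, cap_a, cap_b, cap_c and the fingers above 0.3 N or contact force between any of psu, cap_swollen, cap_a, cap_b, cap_c and the arm above 0.3 N).
It fails at once if the lamp key or the freeze key is pressed (more than 2.5 mm) (value of joint any of key_light, key_freeze above 0.0025 m).
It fails at once if a loose thing (spare capacitor, screwdriver, multimeter, tub) is moved by more than 12 mm, carried or lifted (distance of any of spare_cap, screwdriver, multimeter, tub from where it was at the start of the episode above 0.012 m).
It also fails if it takes over 61 s, if anything falls off the work surface, if the arm or the gripper's body presses on something with over 40 N, if the wrist force passes 120 N, or if a joint passes its speed limit or range.

### The arm

A 6-joint arm with a two-finger parallel gripper is mounted at the origin on the work surface. World frame = base frame: x ahead of the robot, y to its left, z up, the work surface at z = 0. Lengths are in m, angles in rad, forces in N, time in s.
With the tool pointing down it reaches from about 0.325 to 0.875 m from the base axis. Payload 4.4 kg.
Tool frame: the origin (TCP) lies midway between the tips of the shut fingers; the grasp point (between the pads) lies 19 mm behind it; z points along the fingers, x is the direction in which the jaws open and shut, and the axes are right-handed (so a half turn about z gives the same grasp; the last joint's range is limited). The gripper opens to 85 mm and grips with 20 to 120 N. Pads are 22 mm wide; open, the fingers measure 114 mm over their backs; the gripper's body (76 mm by 85 mm) begins 54 mm behind the grasp point. The pads swing forward as they close: fully open they stand 13 mm farther back than shut.
Start: joints at [1.04, 0.207, 1.542, -0, 1.393, -0.15], TCP at [0.213, 0.534, 0.231] pointing down, gripper open.
Joint ranges: [-2.73, 2.73], [-0.86, 2.22], [0.23, 2.46], [-1.11, 4.25], [0.08, 2.63], [-2.82, 2.82]. Speed limits (rad/s): [2.79, 2.79, 3.14, 3.14, 3.14, 3.14].

### API

Orientations are given as a rotation vector (axis times angle).
In Python, from plant import env, vision gives the robot as it stands. The module is installed in compiled form; this text tells all that it offers. Calls block until the motion is done:
- env.movep(position, orientation): joint-space move of the TCP to a pose.
- env.servo_line(position, ori=None, vel=0.15): straight line of the TCP; ori=None keeps the orientation; vel is the mean speed in m/s.
- env.movej(angles): joint-space move.
- env.move_gripper(opening): finger opening in m; the grip force is fixed at half the most; returns when the fingers have stopped.
- env.sleep(seconds).
- env.solve_ik(position, orientation): joint angles nearest the present ones, or None.
- env.get_obs(): the state.
- vision.get_image(name): name is "scene" or "top"; returns (picture, depth): 480x640x3 uint8, red, green, blue; 480x640 float32, m along the optical axis (not along the pixel's ray), 0 where there is no reading.
- vision.camera_model(name): a dict with "fx", "fy", "cx", "cy" (pixels), "k1" (the pictures are not rectified: a ray, as slopes to the right and down, at radius r is drawn at 1 + k1 r^2 times it, then the intrinsics apply), "R" (3x3) and "t" (3): a world point X has camera coordinates R X + t. Camera axes: x right, y down, z forward; pixel columns grow to the right and rows downward; lengths in m; the calibration is good to about 2 mm. A picture is of the moment at which its call begins. camera_model takes no time and is no camera call.
A pose or a line that the arm cannot do raises env.PlanningError and nothing moves.
- env.job_done(): hands the job in, once; it reports no verdict.
The state is a dict: "time": time; "joints": joint angles; "joint_velocities": joint speeds; "joint_efforts": joint torques, N m; "ee_pos": TCP position; "tcp_rot": TCP orientation; "ft_force": force on the tool from outside, world axes, zero at the start; "wrist_torque": the same for the moment, N m; "opening": finger opening in m.
Only numpy, scipy, OpenCV 4.12 (cv2) and the standard library are available. Lean on these libraries where they do the work, as an engineer would, in place of code of your own. Each camera call takes 0.05 s, during which the arm holds its last target.

## Working session

There is one attempt and no reset: what is moved stays moved. The work goes in short steps, each a Python script; the robot and the scene stay as the last script left them, time stands still between calls to the robot, and variables do not carry over. Pictures are saved under pics/ and viewed, and the job is handed in when it is done.

```bash
mkdir -p pics
python3 - <<'E'
from plant import env, vision
import cv2, numpy as np
for n in ("scene","top"):
    p,d=vision.get_image(n); cv2.imwrite(f"pics/{n}0.png",p[:,:,::-1]); np.savez(f"{n}0.npz",p=p,d=d)
    print(n,vision.camera_model(n))
o=env.get_obs(); print(o["time"],o["ee_pos"],o["tcp_rot"],o["opening"],o["ft_force"])
E
```

```text
scene {'fx': 611.9622140686713, 'fy': 611.9622140686713, 'cx': 316.6005509238155, 'cy': 237.73346058950855, 'k1': -0.10688294879697148, 'R': array([[ 0.33274002,  0.94280532, -0.02005496],
       [ 0.63651368, -0.24023179, -0.73289768],
       [-0.69579768,  0.23109913, -0.68004322]]), 't': array([-0.25124732, -0.26957836,  1.97010155])}
top {'fx': 485.32464646013415, 'fy': 485.32464646013415, 'cx': 316.83388653647773, 'cy': 239.9090140920095, 'k1': -0.12999257237735765, 'R': array([[-0.02742973, -0.99948714, -0.01652474],
       [-0.98432279,  0.02988746, -0.17382571],
       [ 0.17423044,  0.01149768, -0.98463778]]), 't': array([0.09579098, 0.58117311, 1.1195737 ])}
0.1 [0.21283101 0.53343199 0.23024552] [ 2.60004227  1.76174976 -0.00286476] 0.0854486224969685 [ 0.5345912  -0.414674   -0.73882522]
```

View pics/scene0.png

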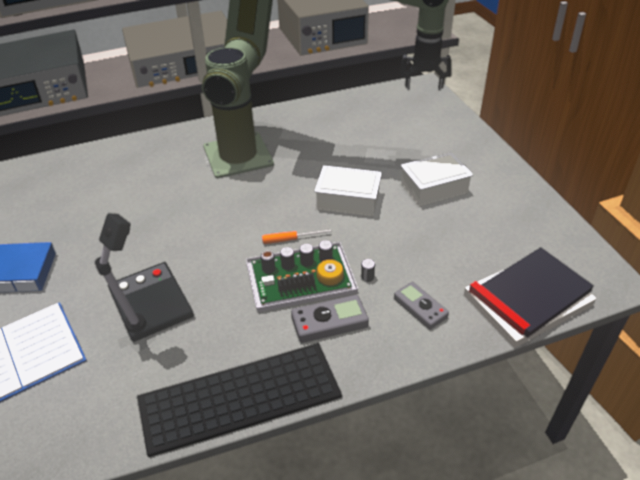

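View pics/top0.png

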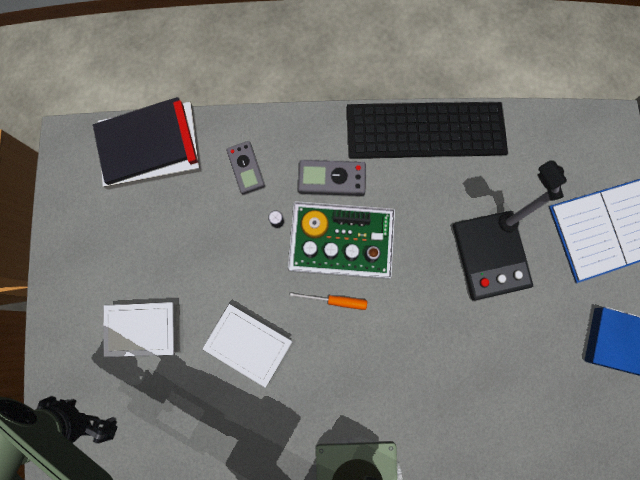

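The top view shows the brown-topped capacitor at about (373,253), at the -y end of the row. The red record key is at about (485,282), with the white keys at (502,279) and (518,275). The camera head is at (552,178), beyond the +x end of the base. Next I'll turn these pixels into positions using both views.

```bash
cat > h.py <<'E'
import numpy as np, cv2
from plant import env, vision
def ray(n,px):
    m=vision.camera_model(n)
    K=np.array([[m["fx"],0,m["cx"]],[0,m["fy"],m["cy"]],[0,0,1]])
    u=cv2.undistortPoints(np.array([[px]],float),K,np.array([m["k1"],0,0,0,0.]))[0,0]
    return -m["R"].T@m["t"], m["R"].T@np.array([u[0],u[1],1])
def onz(n,px,z):
    c,d=ray(n,px); return c+d*(z-c[2])/d[2]
def tri(a,b):
    A=[];B=[]
    for n,px in (("top",a),("scene",b)):
        c,d=ray(n,px); d=d/np.linalg.norm(d); P=np.eye(3)-np.outer(d,d); A.append(P);B.append(P@c)
    return np.linalg.lstsq(np.vstack(A),np.hstack(B),rcond=None)[0]
def proj(n,X):
    m=vision.camera_model(n)
    K=np.array([[m["fx"],0,m["cx"]],[0,m["fy"],m["cy"]],[0,0,1]])
    return cv2.projectPoints(np.array([X],float),cv2.Rodrigues(m["R"])[0],m["t"],K,np.array([m["k1"],0,0,0,0.]))[0][0,0]
def blobs(mask,roi,amin=8):
    x0,y0,x1,y1=roi; n,l,s,c=cv2.connectedComponentsWithStats(mask[y0:y1,x0:x1].astype(np.uint8))
    return [(c[i][0]+x0,c[i][1]+y0,s[i][4]) for i in range(1,n) if s[i][4]>=amin]
E
python3 - <<'E'
from h import *
T=np.load("top0.npz")["p"].astype(int);S=np.load("scene0.npz")["p"].astype(int)
red=lambda p:(p[:,:,0]>120)&(p[:,:,1]<70)&(p[:,:,2]<70)
white=lambda p:(p.min(2)>170)
grey=lambda p:(p.min(2)>130)&(p.max(2)-p.min(2)<40)
brown=lambda p:(p[:,:,0]-p[:,:,2]>20)&(p[:,:,0]<140)&(p[:,:,0]-p[:,:,1]>8)
for n,p,rk,rp in (("top",T,(455,260,535,300),(297,210,390,270)),("scene",S,(110,262,190,300),(255,238,350,290))):
    for nm,f,r,z in (("red",red,rk,.037),("white",white,rk,.037),("caps",grey,rp,.071),("brown",brown,rp,.074)):
        for b in blobs(f(p),r): print(n,nm,np.round(b,1),onz(n,b[:2],z).round(4))
for n,p,r in (("top",T,(285,195,535,305)),("scene",S,(100,205,360,345))):
    c=p[r[1]:r[3],r[0]:r[2],::-1].astype(np.uint8); cv2.imwrite(f"pics/{n}_z.png",cv2.resize(c,None,fx=3,fy=3,interpolation=cv2.INTER_CUBIC))
E
```

```text
top red [484.7 282.1  51. ] [ 0.4697 -0.3266  0.037 ]
top white [518.6 274.2  38. ] [ 0.4857 -0.4138  0.037 ]
top white [501.8 278.1  42. ] [ 0.4779 -0.3703  0.037 ]
top caps [297. 214.   9.] [0.6448 0.1246 0.071 ]
top caps [373.  210.8  93. ] [ 0.6471 -0.0578  0.071 ]
top caps [314.1 222.5  70. ] [0.6226 0.0842 0.071 ]
top caps [388.4 250.9  90. ] [ 0.5488 -0.0897  0.071 ]
top caps [336.5 230.5  12. ] [0.6016 0.0313 0.071 ]
top caps [343. 231.   9.] [0.5999 0.0159 0.071 ]
top caps [349.5 231.5  12. ] [5.982e-01 5.000e-04 7.100e-02]
top caps [376.7 235.9  78. ] [ 0.5856 -0.0638  0.071 ]
top caps [309.7 247.5 141. ] [0.5626 0.0962 0.071 ]
top caps [330.7 249.  137. ] [0.5575 0.0465 0.071 ]
top caps [351.8 250.8 136. ] [ 0.5518 -0.0032  0.071 ]
top caps [374.1 255.4  26. ] [ 0.539  -0.0553  0.071 ]
top caps [312.6 268.2  92. ] [0.5131 0.0905 0.071 ]
top brown [314.9 231.4  76. ] [0.6004 0.0828 0.074 ]
top brown [373.  252.1  68. ] [ 0.5467 -0.0527  0.074 ]
scene red [156.5 272.2  35. ] [ 0.4781 -0.3311  0.037 ]
scene white [122.5 268.2   8. ] [ 0.4332 -0.4124  0.037 ]
scene white [139.6 277.9  44. ] [ 0.4832 -0.3746  0.037 ]
scene white [122.8 284.4  40. ] [ 0.4909 -0.418   0.037 ]
scene caps [ 306.8  248.2 1279. ] [0.5629 0.0433 0.071 ]
scene caps [329.8 267.7  52. ] [0.6476 0.0734 0.071 ]
scene caps [266.2 279.5  94. ] [ 0.6311 -0.0827  0.071 ]
scene caps [255.6 285.2  21. ] [ 0.6404 -0.1116  0.071 ]
scene brown [279.1 240.9  70. ] [ 0.5158 -0.0152  0.074 ]
scene brown [267.  253.6  24. ] [ 0.5494 -0.0571  0.074 ]
scene brown [327.  259.3  13. ] [0.6208 0.0761 0.074 ]
scene brown [329.8 279.5 157. ] [0.6871 0.0588 0.074 ]
scene brown [286.8 275.6   9. ] [ 0.6388 -0.0333  0.074 ]
```

```bash
ls pics
```

```text
scene0.png
scene_z.png
top0.png
top_z.png
```

View pics/scene_z.png

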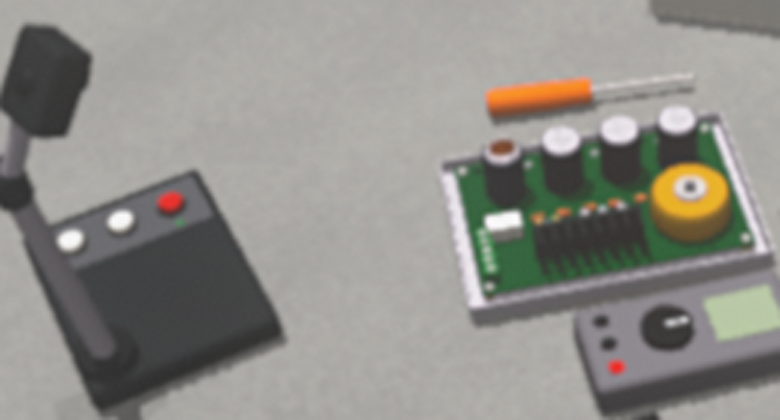

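View pics/top_z.png

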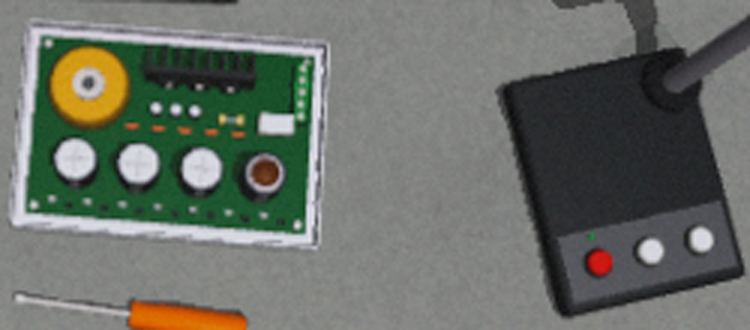

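Run:
```python
from h import *
print(tri((484.7,282.1),(156.5,272.2)),tri((373,252.1),(267,253.6)),tri((501.8,278.1),(139.6,277.9)))
D=np.load("top0.npz")["d"]; m=vision.camera_model("top")
S=np.load("scene0.npz")["d"]
def pt(n,D,px):
    c,d=ray(n,px); return c+d*D[int(round(px[1])),int(round(px[0]))]
print(pt("top",D,(484.7,282.1)),pt("top",D,(373,252.1)),pt("scene",S,(156.5,272.2)),pt("scene",S,(267,253.6)))
# nominal arm clearance
for px in ((552,178),(548,165),(510,222)): print(px,pt("top",D,px))
for b in [(484.7,282.1),(501.8,278.1),(518.6,274.2)]: print(onz("top",b,.037))
```

```text
[ 0.47005355 -0.33036165  0.02868309] [ 0.54663625 -0.05471688  0.07077185] [ 0.47799053 -0.37389739  0.03124374]
[ 0.46969294 -0.32674215  0.03630597] [ 0.54564809 -0.05211922  0.080309  ] [ 0.47578378 -0.33107203  0.03471785] [ 0.54982274 -0.05706731  0.07444985]
(552, 178) [ 0.63199707 -0.36384931  0.36256269]
(548, 165) [ 0.65630803 -0.35771723  0.36571183]
(510, 222) [ 0.61293278 -0.39629706  0.05731411]
[ 0.46963945 -0.32650921  0.037     ]
[ 0.47779875 -0.37030479  0.037     ]
[ 0.48576783 -0.41389623  0.037     ]
```

The top view is more reliable. The two views differ by 4–8 mm, and the scene mask includes the sides of the keys. I'll use rec key ≈ (0.471,-0.328) and cap ≈ (0.547,-0.054), with the jaws lined up across the key row. First I'll shut the gripper and move above the key.

```bash
cat >> h.py <<'E'
a=0.18/2
ORI=np.pi*np.array([np.cos(a),np.sin(a),0])
KEY=np.array([.4705,-.3275]); CAP=np.array([.547,-.0540])
def st():
    o=env.get_obs(); print(round(o["time"],2),o["ee_pos"].round(4),o["ft_force"].round(2),round(o["opening"],4),np.round(o["joints"],2))
    return o
E
python3 - <<'E'
from h import *
env.move_gripper(0.0); st()
print(env.solve_ik([*KEY,.2],ORI), env.solve_ik([*CAP,.2],ORI))
env.movep([*KEY,.20],ORI); st()
env.servo_line([*KEY,.05],vel=.1); st()
for n in ("scene","top"):
    p,d=vision.get_image(n); np.savez(f"{n}1.npz",p=p,d=d)
    r=(440,200,560,320) if n=="top" else (80,180,220,320)
    c=p[r[1]:r[3],r[0]:r[2],::-1]; cv2.imwrite(f"pics/{n}1.png",cv2.resize(c,None,fx=4,fy=4,interpolation=cv2.INTER_CUBIC))
E
```

```text
0.87 [0.2132 0.534  0.2313] [-0.14 -0.48 -0.24] 0.0002 [ 1.04  0.21  1.54  0.    1.39 -0.15]
[-7.59022857e-01  2.29794451e-01  1.58009560e+00 -4.44089210e-16
  1.33170260e+00 -9.39022857e-01] [-2.55876006e-01  1.80847988e-01  1.63886778e+00 -4.44089210e-16
  1.32187688e+00 -4.35876006e-01]
4.02 [ 0.4709 -0.3268  0.2001] [-0.2  -0.19  0.93] 0.0002 [-0.76  0.23  1.58  0.    1.33 -0.94]
5.67 [ 0.471  -0.328   0.0508] [0.06 0.38 0.37] 0.0002 [-0.76  0.41  1.69 -0.    1.04 -0.94]
```

View pics/scene1.png

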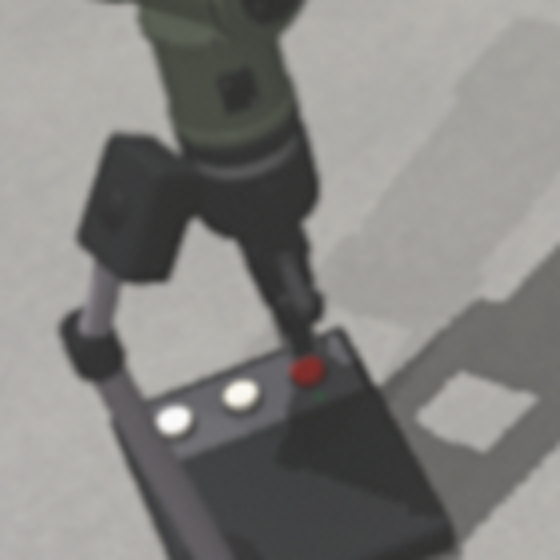

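View pics/top1.png

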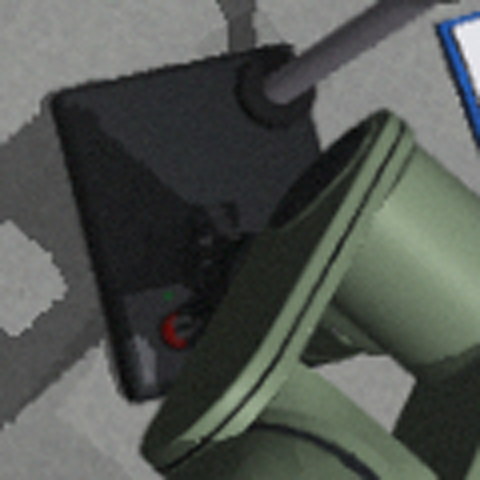

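The scene view shows the shut fingertips at about crop (300,355), just above the red key at (308,370). The arm is clear of the camera head. In the top view the wrist partly hides the red key, at crop (175,330). I'll compare the projected TCP with the tip seen in the scene view.

Run:
```python
from h import *
print("tcp",proj("scene",[.471,-.328,.0508]),"key est",proj("scene",[.471,-.328,.037]), "d/dx",proj("scene",[.481,-.328,.037]),"d/dy",proj("scene",[.471,-.318,.037]))
p=np.load("scene1.npz")["p"]
c=p[255:290,135:180,::-1]; cv2.imwrite("pics/s1z.png",cv2.resize(c,None,fx=16,fy=16,interpolation=cv2.INTER_NEAREST))
```

```text
tcp [156.15560367 266.18665257] key est [157.23607633 269.99898839] d/dx [157.82982187 272.6644423 ] d/dy [161.12419206 269.01758692]
```

View pics/s1z.png

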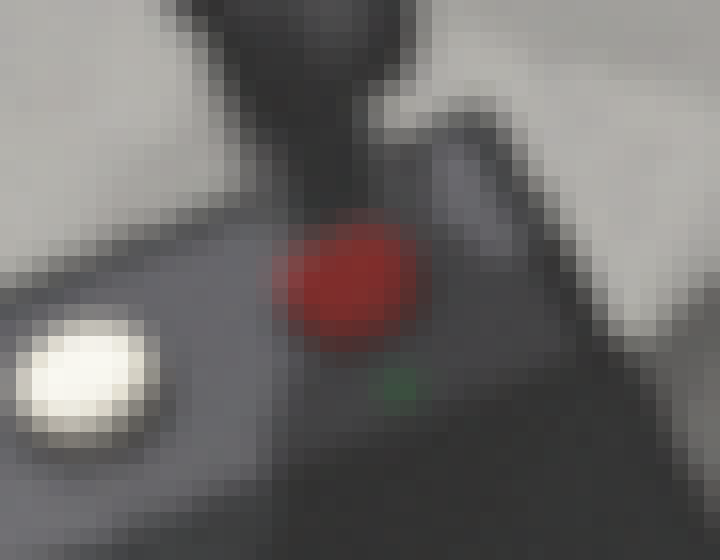

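The tip is centred sideways on the key, with about 2 mm of x error at most. I'll nudge it +1.5 mm in x and press in steps.

```bash
sed -i 's/KEY=np.array(\[.4705,-.3275\])/KEY=np.array([.4720,-.3275])/' h.py
python3 - <<'E'
from h import *
env.servo_line([*KEY,.040],vel=.05); st()
for z in (.0365,.0345,.033,.0322):
    env.servo_line([*KEY,z],vel=.03); env.sleep(.15); st()
E
```

```text
6.12 [ 0.4716 -0.327   0.0392] [ 0.34 -0.47 -1.2 ] -0.0002 [-0.76  0.43  1.69  0.    1.02 -0.94]
6.53 [ 0.4723 -0.3277  0.0368] [ 0.32 -0.12  1.37] 0.0002 [-0.76  0.44  1.69  0.    1.02 -0.94]
6.93 [ 0.4723 -0.3278  0.0348] [1.17 0.02 2.27] 0.0002 [-0.76  0.44  1.69 -0.    1.01 -0.94]
7.33 [ 0.4723 -0.3277  0.0332] [ 1.17 -1.35  3.46] 0.0003 [-0.76  0.44  1.69  0.    1.01 -0.94]
7.73 [ 0.4723 -0.3278  0.0324] [ 1.46 -1.88  3.89] -0.0 [-0.76  0.44  1.69  0.    1.01 -0.94]
```

The force follows the key's spring, with about 3.9 N at 4.6 mm, so the key is pressed. Now I'll release it and go to the capacitor.

Run:
```python
from h import *
env.servo_line([*KEY,.045],vel=.05); env.sleep(.2); st()
env.servo_line([*KEY,.16],vel=.15)
env.servo_line([*CAP,.16],vel=.15); st()
env.servo_line([*CAP,.115],vel=.05); st()
for n in ("scene","top"):
    p,d=vision.get_image(n); np.savez(f"{n}2.npz",p=p,d=d)
    r=(320,200,420,300) if n=="top" else (230,200,330,300)
    c=p[r[1]:r[3],r[0]:r[2],::-1]; cv2.imwrite(f"pics/{n}2.png",cv2.resize(c,None,fx=6,fy=6,interpolation=cv2.INTER_CUBIC))
print(proj("scene",[*CAP,.115]),proj("scene",[*CAP,.076]))
```

```text
8.34 [ 0.4715 -0.327   0.0444] [-0.85  0.36  0.42] 0.0002 [-0.76  0.42  1.69 -0.    1.03 -0.94]
11.3 [ 0.5469 -0.0546  0.16  ] [-0.32  0.06  0.18] 0.0002 [-0.26  0.22  1.68 -0.    1.24 -0.44]
12.35 [ 0.5474 -0.0541  0.1154] [ 0.53 -0.18  0.41] -0.0 [-0.26  0.28  1.71  0.    1.15 -0.44]
[266.63777906 240.70532852] [267.82120526 252.11255397]
```

View pics/scene2.png

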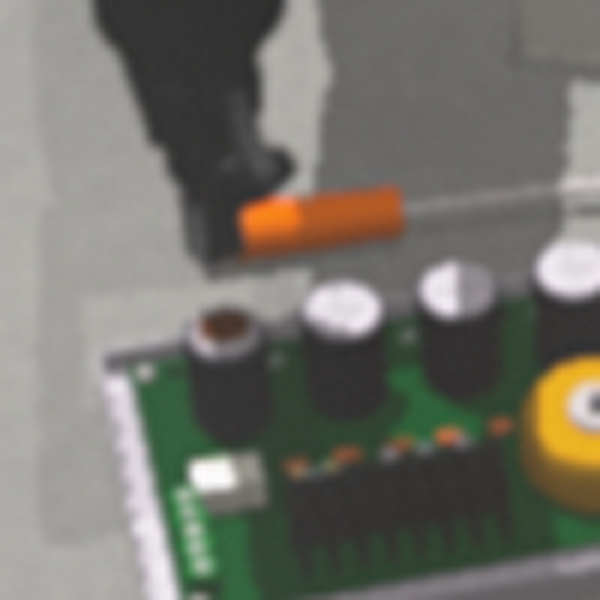

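View pics/top2.png

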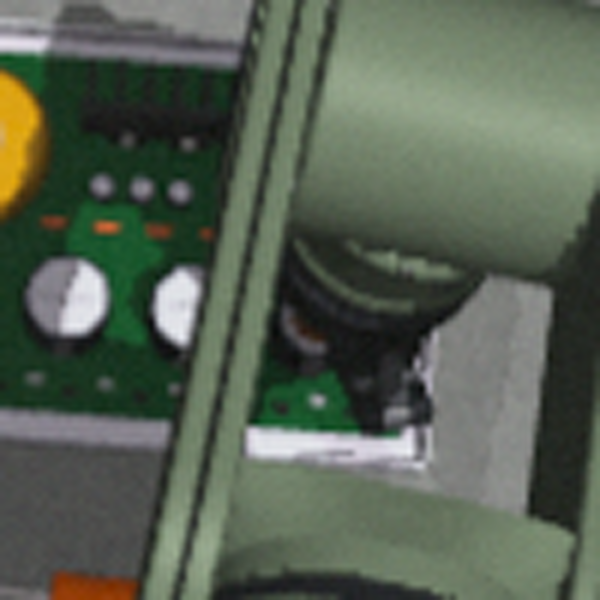

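In the scene view the shut tip is at about crop (212,258), directly above the crusted top at (225,328). The sideways error is about 1 px (3 mm), well within the 18 mm limit. I'll shift +2 mm in y, descend to about 19 mm above the dome, and hold.

Run:
```python
from h import *
C=CAP+[.001,.002]
env.servo_line([*C,.095],vel=.04); st()
env.sleep(3.3); o=st()
p,d=vision.get_image("scene"); cv2.imwrite("pics/scene3.png",cv2.resize(p[200:300,230:330,::-1],None,fx=6,fy=6,interpolation=cv2.INTER_CUBIC))
env.servo_line([*C,.16],vel=.08)
env.servo_line([*KEY,.16],vel=.15)
env.servo_line([*KEY,.05],vel=.1); st()
```

```text
13.1 [ 0.5479 -0.052   0.0948] [-0.96  0.21  0.26] -0.0002 [-0.25  0.31  1.72 -0.    1.11 -0.43]
16.4 [ 0.548 -0.052  0.095] [ 0.06 -0.72 -0.  ] -0.0003 [-0.25  0.31  1.72 -0.    1.11 -0.43]
20.73 [ 0.4726 -0.3281  0.0509] [-0.09 -0.36 -1.04] 0.0001 [-0.76  0.41  1.68  0.    1.04 -0.94]
```

View pics/scene3.png

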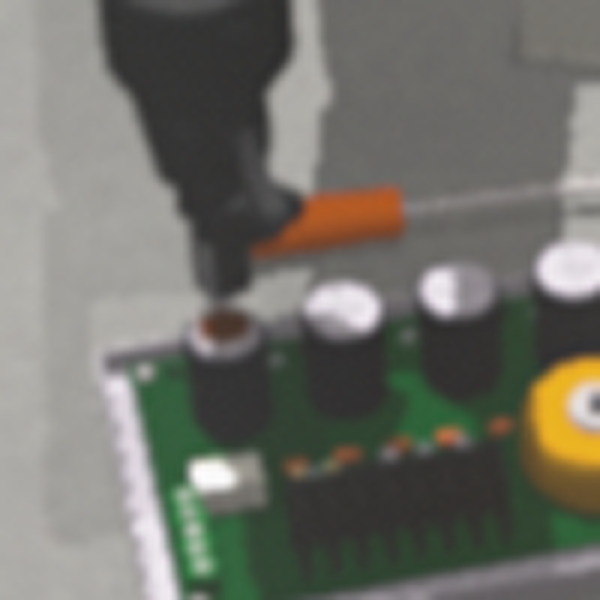

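The picture shows the tip at crop (222,290), just above the crusted top at (225,325), and the forces showed no contact. The hold lasted 3.3 s. Now the second press, then release and retreat.

Run:
```python
from h import *
env.servo_line([*KEY,.038],vel=.05)
for z in (.0345,.0322):
    env.servo_line([*KEY,z],vel=.03); env.sleep(.2); st()
env.servo_line([*KEY,.045],vel=.05)
env.servo_line([*KEY,.20],vel=.12)
env.movep([.35,-.1,.25],ORI); env.sleep(.5); st()
for n in ("scene","top"):
    p,d=vision.get_image(n); np.savez(f"{n}4.npz",p=p,d=d); cv2.imwrite(f"pics/{n}4.png",p[:,:,::-1])
```

```text
21.58 [ 0.4723 -0.3278  0.0349] [ 0.77 -0.17  2.65] 0.0002 [-0.76  0.44  1.69  0.    1.01 -0.94]
22.03 [ 0.4724 -0.3278  0.0325] [0.4  0.19 3.54] -0.0002 [-0.76  0.44  1.69  0.    1.01 -0.94]
25.41 [ 0.35   -0.1002  0.2499] [-0.31 -0.38 -0.18] -0.0003 [-0.52 -0.29  1.98 -0.    1.45 -0.7 ]
```

View pics/scene4.png

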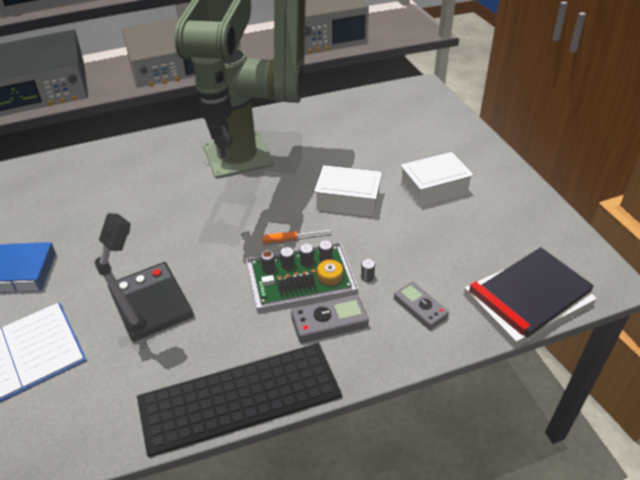

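View pics/top4.png

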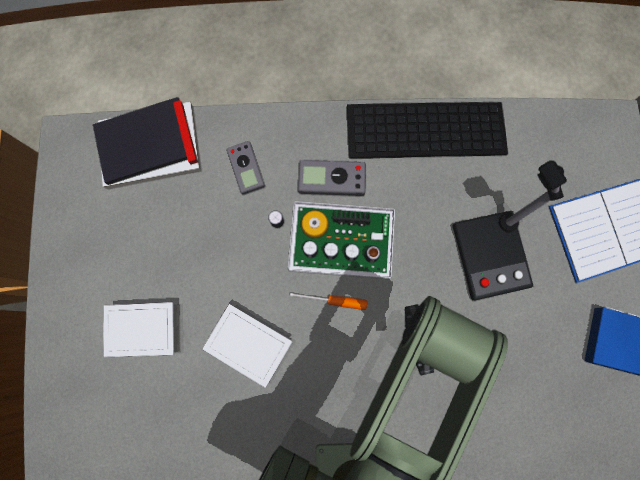

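Both views show the screwdriver, spare capacitor, multimeter and tubs at their original pixels, the keys looking up, and the arm clear of everything. Handing in.

Run:
```python
from plant import env
env.job_done()
```

```text
the job is handed in; nothing more can be done
```

I recorded the fault clip and handed the job in at about 25 s of the 61 s allowed; the simulator reports no verdict.

1. **Start of recording:** I pressed the red key with the shut fingertips, about 4.6 mm down at 3.9 N. I then let it come back up.
2. **Pointing:** I held the fingertips about 19 mm above the brown-crusted capacitor, the one at the -y end of the row, for 3.3 s.
3. **End of recording:** I pressed the red key again, about 4.5 mm down at 3.5 N. I then moved the hand well clear.

**Last checks:**
- **Loose things:** by eye in the before and after pictures, they are in the same places.
- **Keys:** all three look up. Their positions can't be read directly, so how far the red key went down comes from the fingertip height and spring force.
- **Contact:** the force readings over the power supply stayed at noise level, under about 1 N. That is coarser than the 0.3 N limit, but the picture taken during the hold shows a clear gap.

**Disagreement:** the two cameras placed the key and the capacitor 4–8 mm apart. I relied mainly on the top view and made 1–2 mm corrections from the scene view, well within the tolerances.

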